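# Set the float gap of a frame side with a gap gauge

### The arm

A 6-joint arm with a two-finger parallel gripper is mounted at the origin on the work surface. World frame = base frame: x ahead of the robot, y to its left, z up, the work surface at z = 0. Lengths are in m, angles in rad, forces in N, time in s.
With the tool pointing down it reaches from about 0.275 to 0.825 m from the base axis. Payload 4.9 kg.
Tool frame: the origin (TCP) lies midway between the tips of the shut fingers; the grasp point (between the pads) lies manip.hold_point_z behind it (manip.hold_point_z is the distance from the TCP to the grasp point, in m); z points along the fingers, y is the line along which they close (so a half turn about z gives the same grasp; the last joint's range is limited). The gripper opens to 85 mm and grips with 20 to 120 N. Pads are 22 mm wide; open, the fingers measure 114 mm over their backs; the gripper's body (76 mm by 85 mm) begins 54 mm behind the grasp point. The pads swing forward as they close: fully open they stand 13 mm farther back than shut.
Start: joints at [1.055, 0.326, -0.193, 1.052, 0, 1.437], TCP at [0.205, 0.51, 0.231] pointing down, gripper open.
Joint ranges: [-2.65, 2.65], [-0.97, 1.79], [-1.3, 1.35], [-1.93, 2.1], [-1.47, 1.37], [-3.14, 3.14]. Speed limits (rad/s): [2.57, 2.57, 3.14, 3.14, 3.14, 3.14].

### API

Orientations are given as a unit quaternion [w, x, y, z].
In Python, from rig import manip gives the robot as it stands. The module is installed in compiled form; this text tells all that it offers.
- The arm moves only by the shell command python3 -m pendant 'ROWS' [OPENING] [FORCE]. ROWS is a JSON object of lists of equal length, an entry for each row: "dp": the shift along the tool's x, y, z in m, a list of three; "roll": the turn about the tool's z in rad. In form: {"dp": [[tx, ty, tz], ...], "roll": [roll, ...]}. A call has 1 to 20 rows; each row shifts and turns the commanded pose from where the row before left it, along the tool's axes as they then stand; what a row does not reach is not made up. A row lasts 1/8 s, in which the tool goes at most 62.5 mm and 10.7 degrees, less where a joint would pass 70% of its speed; a pose out of reach is approached as far as the arm can. A call is refused whole if a number of a shift passes 0.0625 or a number of a turn 0.188, either way. A call with a gripper value outside its range is refused whole. OPENING is the finger opening in m, from 0 to 0.0854, set as the call begins (- or left out, the last holds). The fingers move at their own pace and stop on an object; FORCE is the grip in N (left out, the last holds). Time passes only in rows, so rows that do not move let the fingers close. It gives the time, the measured TCP pose, the force, the opening and the grip force at its end, in the units of the state.
- manip.state(): the state, without advancing time (a new reading comes with each control period).
- manip.camera(name): name is "scene" or "top"; returns a dict with "img" (480x640x3 uint8, red, green, blue), "range_z" (480x640 float32, m along the optical axis (not along the pixel's ray), 0 where there is no reading), "K" (3x3 intrinsics, pixels), "k1" (the pictures are not rectified: a ray, as slopes to the right and down, at radius r is drawn at 1 + k1 r^2 times it, then the intrinsics apply), "rvec" (rotation vector, rad) and "tvec" (3), from world to camera coordinates, as OpenCV has them. Camera axes: x right, y down, z forward; pixel columns grow to the right and rows downward; lengths in m; the calibration is good to about 2 mm. A picture is of the moment at which its call begins.
- manip.close_job(): hands the job in; it is judged then, once.
The state is a dict: "time_s": time; "q": joint angles; "qd": joint speeds; "joint_efforts": joint torques, N m; "position": TCP position; "ee_rot": TCP orientation; "wrist_force": force on the tool from outside, world axes, zero at the start; "moment": the same for the moment, N m; "finger_gap": finger opening in m; "finger_force": force on a finger pad.
Only numpy, scipy, OpenCV 4.12 (cv2) and the standard library are available. Lean on these libraries where they do the work, as an engineer would, in place of code of your own. Each camera call takes 0.05 s, during which the arm holds its last target. There are 200 camera calls.

### The job

Set the float gap between the painting and the frame side on the jig's sliding fence with the gap gauge: take the gauge out of its rest, slide its blade endwise into the gap until most of it is between the two, and bring the frame side up gently until it lightly pinches the blade. Then draw the gauge straight out by its handle, feeling that slight drag, so that the gap stays at the thickness of the blade, and leave the gauge standing on its edge on the cutting mat. Keep the gripper off the painting and leave the other things on the bench where they are.

Things in the scene. Friction and masses are not known exactly. Their poses are not given: they have to be found in the camera images.
- gauge: gap gauge, 193 mm long, 0.23 kg, standing on edge on its flat underside: steel blade 6 thick, 30 high, 110 long; then a shank 6 thick, 14 high, 65 long; at the tail a wooden crossbar handle 18 thick (x), 65 wide (y), 54 high. Origin on the underside near the centre of mass; x to the nose, z up. Along x: nose +90 mm, blade +90 to -20, shank to -85, handle to -103
- gauge_blade (a point): middle of the gauge's blade: 35 mm ahead of the gauge's origin, 15 mm above its underside. Drawn along the gap, the blade runs free while the gap is too wide and drags by some 2 to 8 N once it is lightly pinched
- gauge_handle (a point): grip point of the gauge's crossbar handle: 94 mm behind the origin, mid-handle, 40 mm above the underside (handle top at 54 mm; the shank before it is 14 mm high). Pinch the handle here with the fingers closing along the gauge's length: the blade can then settle sideways in the gap
- rest: fixed wooden rest, 236 mm (x) by 100 (y), origin on the bench under the gauge's origin, x to the nose. The gauge stands on its floor, 8 mm up, with 3 mm play. Handle sunk flush in a block 62 mm high, x -119 to -68; nose in a slotted block 30 high, x +56 to +112; open from side to side between them, so only the blade's middle can be gripped; lift straight up
- mat: fixed dark green cutting mat, 240 mm (x) by 150 (y), 3 mm thick, flat on the bench; origin at the centre of its underside. Mat and rest are on opposite sides of the jig, either way round
- jig: fixed plywood framing jig: board 300 mm (x) by 360 (y), 18 mm thick, origin at the centre of its underside, x pointing away from the robot. Sliding fence at its near end, painting beyond it
- painting: small painting on a wooden panel, 150 mm (x) by 170 (y), 40 thick, fixed face up on the jig board; origin at the centre of its underside, axes as the jig's. The edge that bounds the gap is at x = -75 mm. The face must not be touched
- painting_edge (a point): middle of the painting's lower edge that bounds the gap, on the board's top; axes as the jig's
- rail: oak frame side with mitred ends, carried upright by the sliding fence: 20 mm wide (x), 45 high, 222 long outside, 182 long on the inner face towards the painting; origin at the centre of its underside, axes as the jig's. It moves only along the jig's x, parallel to the painting. The gap is open at both ends (jig +y and -y) and above; its floor is the board's top
- rail_face (a point): middle of the lower edge of the frame side's inner face, on the board's top; axes as the jig's. Its distance from painting_edge along the jig's x is the gap: 18 to 36 mm at the start, 6 mm when the blade fits
- fence_handle (a point): on the fence's upright wooden handle: 24 mm thick (x), 80 wide (y), 48 to 108 mm above the board's underside; the point lies inside it, mid-way in x and y, at 90 mm. The fence (aluminium bar 30 x 220, 30 high, behind the frame side) slides stiffly along the jig's x at about 7 N and stays where it is left; pushed in +x it closes the gap
- spare_side1: bystander: loose spare oak frame side, 222 x 20 x 45 mm, right of the rest or mat
- spare_side2: bystander: loose spare oak frame side, 222 x 20 x 45 mm, left rear of the bench
- varnish_jar: bystander: amber jar, 68 mm wide, 85 high, right rear
- paint_bottle: bystander: black bottle, 52 mm wide, 150 high, right rear
- brush_pot: bystander: pale blue pot, 80 mm wide, brushes to 210 mm high, behind the jig
- tape_roll: bystander: roll of masking tape lying flat, 100 mm wide, 25 high, on the left
- brayer: bystander: ink roller lying on the right, 140 x 110 mm, 38 high
- screwdriver: bystander: screwdriver, 130 mm long, lying on the right half of the jig board beside the painting

How it is judged:
By the outcome, as a careful person would: the job done as asked, in the order asked, and still so for the second after the job is handed in, with the robot touching nothing.
It also fails if it takes over 72 s, if anything falls off the work surface, if the arm or the gripper's body presses on something with over 40 N, if the wrist force passes 120 N, or if a joint passes its speed limit or range.

## Working session

There is one attempt and no reset: what is moved stays moved. The work goes in short steps, Python scripts to look and compute and a shell command to move; the robot and the scene stay as the last step left them, time stands still between calls to the robot, and variables do not carry over. Pictures are saved under pics/ and viewed, at most 12 in all, crops included, and the job is handed in when it is done.

```bash
mkdir -p pics; cat > h.py <<'E'
import numpy as np, cv2
from rig import manip
def cam(n,save=None):
    c=manip.camera(n)
    if save: cv2.imwrite('pics/'+save,c['img'][:,:,::-1])
    np.savez(''+n+'.npz',**{k:np.asarray(v) for k,v in c.items()})
    return c
def cloud(c):
    K=c['K'];k1=float(c['k1']);R=cv2.Rodrigues(np.asarray(c['rvec'],float))[0];t=np.asarray(c['tvec'],float).ravel()
    u,v=np.meshgrid(np.arange(640.),np.arange(480.))
    d=np.array([k1,0,0,0,0.])
    p=cv2.undistortPoints(np.stack([u.ravel(),v.ravel()],1)[:,None],np.asarray(K,float),d)[:,0]
    z=c['range_z'].ravel().astype(float)
    X=np.c_[p*z[:,None],z]
    W=(X-t)@R
    W[z<=0]=np.nan
    return W.reshape(480,640,3)
E
python3 - <<'E'
from h import *
s=manip.state();print({k:np.round(v,3).tolist() for k,v in s.items()},manip.hold_point_z)
for n in('scene','top'):
    c=cam(n,n+'0.png');R=cv2.Rodrigues(np.asarray(c['rvec'],float))[0];print(n,-R.T@np.ravel(c['tvec']),R[2],c['k1'])
E
```

```text
{'time_s': 0.0, 'q': [1.055, 0.327, -0.194, 1.052, 0.0, 1.437], 'qd': [-0.0, 0.001, -0.001, 0.001, -0.001, 0.001], 'joint_efforts': [-0.001, -44.34, 26.244, 0.015, -0.0, -0.0], 'position': [0.205, 0.51, 0.231], 'ee_rot': [-0.0, 0.19, 0.982, -0.001], 'wrist_force': [-0.472, 0.02, -0.031], 'moment': [-0.052, -0.017, -0.014], 'finger_force': 0.0, 'finger_gap': 0.086} 0.0187
scene [ 1.28382392 -0.64973109  0.70923516] [-0.64881307  0.54853706 -0.52739804] -0.09526970701279498
top [ 0.36027172 -0.01333275  1.49407684] [ 0.13013107  0.0051886  -0.99148322] -0.052026580014144924
```

View pics/top0.png

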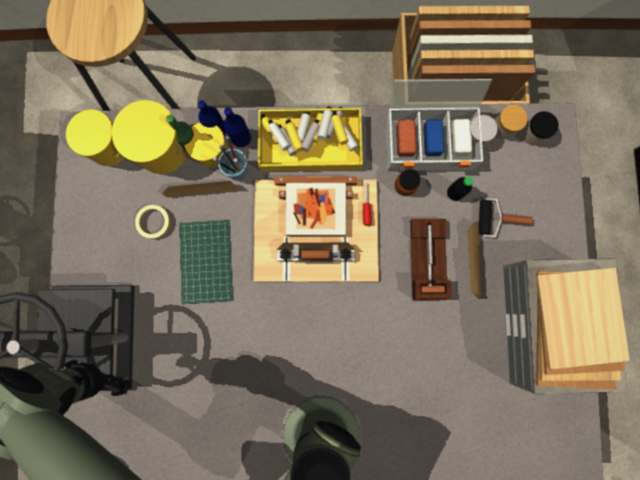

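View pics/scene0.png

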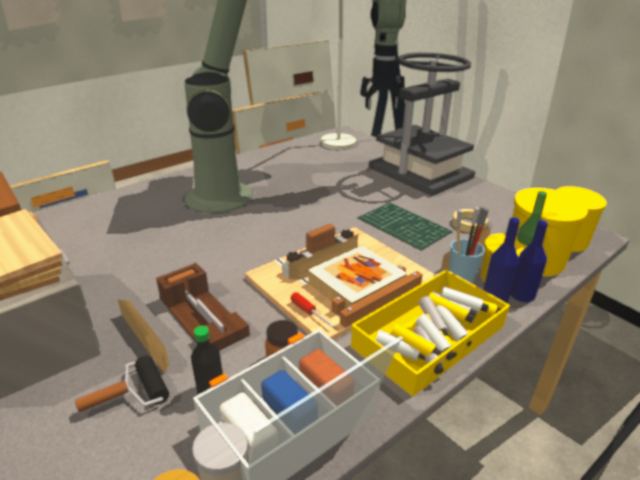

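The top view shows the rest on the right at pixel (430,260), with the gauge's handle near the robot. The jig is at (316,230), with the fence handle at (316,254) and the gap around row 240. The mat is on the left at (206,262), and the screwdriver is right of the painting at (367,205). Next I'll measure these from the range data.

```bash
cat > m.py <<'E'
from h import *
import sys
c=dict(np.load('top.npz'));W=cloud(c);img=c['img']
def box(m,name):
    m=m.astype(np.uint8);n,l,st,_=cv2.connectedComponentsWithStats(m)
    if n<2: print(name,'none');return
    k=1+np.argmax(st[1:,4]);P=W[l==k]
    r=cv2.minAreaRect(P[:,:2].astype(np.float32)*1000)
    print(name,len(P),'c',np.round(r[0],1),'size',np.round(r[1],1),'ang',round(r[2],1),'z',np.round(np.nanpercentile(P[:,2],[5,50,95])*1000,1))
Z=W[...,2]*1000
def roi(u0,u1,v0,v1):
    m=np.zeros(Z.shape,bool);m[v0:v1,u0:u1]=1;return m
jig=roi(245,390,170,290)
box(jig&(Z>12)&(Z<25),'board')
box(roi(280,352,182,240)&(Z>50)&(Z<70),'painting')
box(roi(270,362,236,252)&(Z>56)&(Z<72),'rail')
box(roi(270,362,240,270)&(Z>90)&(Z<125),'fhandle')
box(roi(405,455,210,305)&(Z>52)&(Z<75),'restblock hi')
box(roi(405,455,210,305)&(Z>5)&(Z<80),'rest all')
hsv=cv2.cvtColor(img,cv2.COLOR_RGB2HSV)
box(roi(170,240,210,310)&(hsv[...,0]>60)&(hsv[...,0]<95)&(hsv[...,1]>80),'mat')
g=(hsv[...,1]<70)&roi(422,440,215,290)&(hsv[...,2]>110)
box(g,'blade')
box(roi(358,378,180,230)&(Z>22)&(Z<60),'screwdriver')
# profile along x at jig centre columns
for u in (290,330,340):
    print(u,[(v,round(W[v,u,0]*1000),round(Z[v,u])) for v in range(228,270,2)])
E
python3 m.py
python3 - <<'E'
import cv2
i=cv2.imread('pics/top0.png');a=cv2.resize(i[205:310,400:500],None,fx=5,fy=5,interpolation=cv2.INTER_CUBIC)
b=cv2.resize(i[170:290,245:390],None,fx=4,fy=4,interpolation=cv2.INTER_CUBIC)
import numpy as np
a=cv2.resize(a,(229,240*1)) if 0 else a
cv2.imwrite('pics/c1.png',cv2.resize(np.hstack([a[:480,:250],b[:480,:540]]),None,fx=1,fy=1))
E
```

```text
board 6819 c [584.4   8.1] size [360.6 299.8] ang 89.0 z [13.3 17.8 22.8]
painting 3158 c [639.2   5.6] size [204.5 152.9] ang 89.0 z [52.8 58.  63.4]
rail 578 c [526.8   9.9] size [217.1  27.2] ang 89.0 z [58.2 63.6 69.1]
fhandle 259 c [501.7   9.5] size [79.5 22. ] ang 88.9 z [ 94.7 106.6 112.4]
restblock hi 365 c [ 404.6 -318.9] size [102.   50.4] ang 89.2 z [55.7 62.  67.4]
rest all 2675 c [ 490.6 -317.9] size [242.9 117.1] ang 2.8 z [ 5.8 24.3 63.9]
mat 42 c [538.1 265.3] size [51.2 10. ] ang 4.0 z [-1.5  3.4  8.3]
blade 184 c [ 508.9 -323.7] size [ 16.5 155. ] ang 89.4 z [ 7.2 32.8 40.5]
screwdriver 251 c [ 655.5 -140.6] size [129.5  31. ] ang 2.3 z [25.8 39.3 46.5]
290 [(228, 581, 61), (230, 575, 61), (232, 570, 54), (234, 565, 55), (236, 563, 22), (238, 558, 20), (240, 552, 17), (242, 540, 66), (244, 534, 68), (246, 529, 68), (248, 523, 65), (250, 520, 48), (252, 512, 69), (254, 509, 44), (256, 501, 69), (258, 497, 50), (260, 492, 40), (262, 488, 18), (264, 482, 17), (266, 476, 19), (268, 470, 25)]
330 [(228, 579, 60), (230, 574, 57), (232, 569, 52), (234, 564, 49), (236, 563, 14), (238, 557, 12), (240, 550, 22), (242, 539, 63), (244, 533, 65), (246, 528, 62), (248, 521, 67), (250, 517, 57), (252, 511, 54), (254, 506, 56), (256, 501, 48), (258, 494, 58), (260, 489, 49), (262, 484, 47), (264, 480, 17), (266, 475, 14), (268, 468, 24)]
340 [(228, 578, 61), (230, 573, 57), (232, 567, 60), (234, 563, 51), (236, 561, 19), (238, 556, 17), (240, 549, 21), (242, 538, 63), (244, 532, 66), (246, 527, 64), (248, 521, 61), (250, 518, 44), (252, 510, 66), (254, 506, 50), (256, 499, 64), (258, 494, 52), (260, 490, 35), (262, 486, 13), (264, 480, 16), (266, 474, 20), (268, 468, 20)]
```

View pics/c1.png

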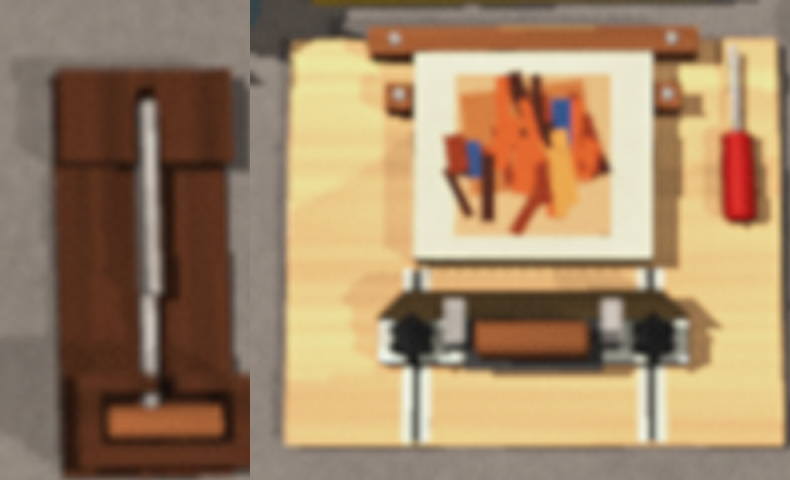

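```bash
python3 - <<'E'
from h import *
c=dict(np.load('top.npz'));W=cloud(c);img=c['img'].astype(int)
m=np.zeros((480,640),np.uint8);s=(img[...,1]>img[...,0]+8)&(img[...,1]>img[...,2]+3);m[205:312,165:245]=s[205:312,165:245]
m=cv2.morphologyEx(m,cv2.MORPH_CLOSE,np.ones((5,5)));n,l,st,_=cv2.connectedComponentsWithStats(m);k=1+np.argmax(st[1:,4])
r=cv2.minAreaRect(W[l==k][:,:2].astype(np.float32)*1000);print('mat',r)
Z=W[...,2]*1000
# painting panel edge / rail by rows averaged
u=slice(288,346)
for v in range(230,246): print(v,np.round(np.nanmedian(W[v,u,0])*1000,1),np.round(np.nanmedian(Z[v,u]),1))
# tape
mm=np.zeros((480,640),bool);mm[200:242,130:177]=1;mm&=(Z>14)&(Z<40);print('tape',np.nanmean(W[mm],0))
# gauge blade top: ridge y by row
hsv=cv2.cvtColor(c['img'],cv2.COLOR_RGB2HSV)
for v in range(228,280,6):
    q=[(u,hsv[v,u,2]) for u in range(420,442) if hsv[v,u,1]<80 and hsv[v,u,2]>110]
    if q:
        uu=np.mean([a for a,_ in q]);u0=int(round(uu));print('row',v,uu,np.round(W[v,u0]*1000))
# handle (lighter wood inside block)
mm=(hsv[...,2]>120)&(hsv[...,0]<20)&(hsv[...,1]>80);b=np.zeros((480,640),bool);b[280:300,412:455]=1
P=W[mm&b];print('handle',len(P),np.nanmin(P,0)*1000,np.nanmax(P,0)*1000,np.nanmedian(P,0)*1000)
E
```

```text
mat ((495.8857116699219, 331.5113830566406), (238.6195526123047, 150.82687377929688), 2.9654293060302734)
230 574.5 57.3
231 571.5 57.4
232 568.7 58.0
233 565.8 58.5
234 563.5 53.8
235 563.6 32.5
236 562.8 16.9
237 559.6 17.9
238 556.9 17.5
239 554.0 17.2
240 550.9 17.8
241 548.2 17.9
242 539.4 63.3
243 536.7 63.3
244 533.7 62.0
245 531.0 63.3
tape [0.61420222 0.48578633 0.02372433]
row 228 429.0 [ 577. -319.   45.]
row 234 429.5 [ 560. -323.   36.]
row 240 429.5 [ 542. -321.   41.]
row 246 429.5 [ 526. -322.   32.]
row 252 430.0 [ 508. -320.   38.]
row 258 430.0 [ 491. -319.   41.]
row 264 429.0 [ 475. -318.   27.]
row 270 429.5 [ 458. -321.   23.]
row 276 429.0 [ 440. -316.   28.]
handle 127 [ 395.80590944 -348.96906258   53.85311396] [ 410.58194892 -288.03789763   68.03099421] [ 402.27166195 -319.54394499   62.01945594]
```

```bash
python3 -m pendant '{"dp":[[0,0,0],[0,0,0],[-0.0189,-0.0519,0],[-0.0189,-0.0519,0],[-0.0189,-0.0519,0],[-0.0189,-0.0519,0],[-0.0189,-0.0519,0],[-0.0189,-0.0519,0],[-0.0189,-0.0519,0],[-0.0189,-0.0519,0],[-0.0189,-0.0519,0],[-0.0189,-0.0519,0],[-0.0189,-0.0519,0],[-0.0189,-0.0519,0],[-0.0189,-0.0519,0],[-0.0189,-0.0519,0],[-0.0189,-0.0519,0],[-0.0189,-0.0519,0]],"roll":[-0.184,-0.184,0,0,0,0,0,0,0,0,0,0,0,0,0,0,0,0]}' 0.05 40
cat > s.py <<'E'
from h import *
s=manip.state();w,x,y,z=s['ee_rot']
X=np.array([1-2*(y*y+z*z),2*(x*y+w*z),2*(x*z-w*y)]);Y=np.array([2*(x*y-w*z),1-2*(x*x+z*z),2*(y*z+w*x)])
print('t',round(s['time_s'],2),'p',np.round(np.array(s['position'])*1000,1),'yawY',round(np.degrees(np.arctan2(Y[1],Y[0])),2),'tilt',np.round(np.degrees([X[2],Y[2]]),2),'F',np.round(s['wrist_force'],1),'M',np.round(s['moment'],2),'gap',np.round(s['finger_gap']*1000,1),'ff',np.round(s['finger_force'],1),'q6',round(s['q'][5],2))
E
python3 s.py
```

```text
time_s: 2.35
position: [0.496, -0.3257, 0.2308]
ee_rot: [-0.0, 0.007, 1.0, 0.0]
wrist_force: [0.6, 0.9, 0.3]
finger_gap: 0.0503
finger_force: 0.0
t 2.35 p [ 496.  -325.7  230.8] yawY 89.19 tilt [0.03 0.04] F [0.6 0.9 0.3] M [ 0.05 -0.04 -0.03] gap 50.3 ff 0.0 q6 -0.69
```

```bash
python3 -m pendant '{"dp":[[-0.011,0.0052,0.02],[0,0,0.04],[0,0,0.04],[0,0,0.04],[0,0,0.03],[0,0,0.025],[0,0,0.015],[0,0,0.008],[0,0,0]],"roll":[0,0,0,0,0,0,0,0,0]}' 0.05 20; python3 s.py
```

```text
time_s: 3.48
position: [0.5069, -0.319, 0.0132]
ee_rot: [-0.0, 0.007, 1.0, 0.0]
wrist_force: [0.6, 0.2, 0.1]
finger_gap: 0.05
finger_force: 0.0
t 3.48 p [ 506.9 -319.    13.2] yawY 89.21 tilt [0.01 0.01] F [0.6 0.2 0.1] M [-0.02  0.   -0.01] gap 50.0 ff 0.0 q6 -0.67
```

```bash
python3 -m pendant '{"dp":[[0,0,0],[0,0,0],[0,0,0],[0,0,0],[0,0,0]],"roll":[0,0,0,0,0]}' 0.0 20; python3 s.py
```

```text
time_s: 4.1
position: [0.5075, -0.3195, 0.0141]
ee_rot: [0.001, 0.007, 1.0, -0.0]
wrist_force: [-0.9, 0.4, 5.8]
finger_gap: 0.006
finger_force: 22.9
t 4.1 p [ 507.5 -319.5   14.1] yawY 89.21 tilt [-0.07 -0.06] F [-0.9  0.4  5.8] M [0.04 0.06 0.09] gap 6.0 ff 22.9 q6 -0.67
```

```bash
python3 -m pendant '{"dp":[[0,0,0],[0,0,-0.005],[0,0,-0.015],[0,0,-0.03],[0,0,-0.035],[0,0,-0.04],[0,0,-0.03],[0,0,-0.02],[0,0,0]],"roll":[0,0,0,0,0,0,0,0,0]}' 0.0 60; python3 s.py
```

```text
time_s: 5.22
position: [0.5078, -0.3197, 0.1905]
ee_rot: [0.001, 0.007, 1.0, -0.001]
wrist_force: [0.6, -0.4, -2.3]
finger_gap: 0.0047
finger_force: 58.8
t 5.22 p [ 507.8 -319.7  190.5] yawY 89.21 tilt [-0.17 -0.13] F [ 0.6 -0.4 -2.3] M [ 0.02 -0.06 -0.02] gap 4.7 ff 58.8 q6 -0.67
```

```bash
python3 -m pendant '{"dp":[[0,0.02,0],[0,0.04,0],[0,0.05,0],[0,0.052,0],[0,0.05,0],[0,0.05,0],[0,0.05,0],[0,0.05,0],[0,0.05,0],[0,0.05,0],[0,0.05,0],[0,0.05,0],[0,0.05,0],[0,0.04,0],[0.003,0,0],[0,0,0]],"roll":[0,0,0,0,0,0,0,0,0,0,0,0,0,-0.033,-0.033,0]}' ; python3 s.py
python3 -c "
from h import *
cam('top','top1.png')
i=cv2.imread('pics/top1.png');cv2.imwrite('pics/top1c.png',cv2.resize(i[190:320,120:300],None,fx=4,fy=4))"
```

```text
time_s: 7.22
position: [0.511, 0.3325, 0.187]
ee_rot: [-0.001, -0.026, 1.0, -0.001]
wrist_force: [-0.2, -0.7, -2.0]
finger_gap: 0.005
finger_force: 59.1
t 7.22 p [511.  332.5 187. ] yawY 93.03 tilt [ 0.16 -0.09] F [-0.2 -0.7 -2. ] M [ 0.02 -0.04 -0.02] gap 5.0 ff 59.1 q6 0.4
```

View pics/top1c.png

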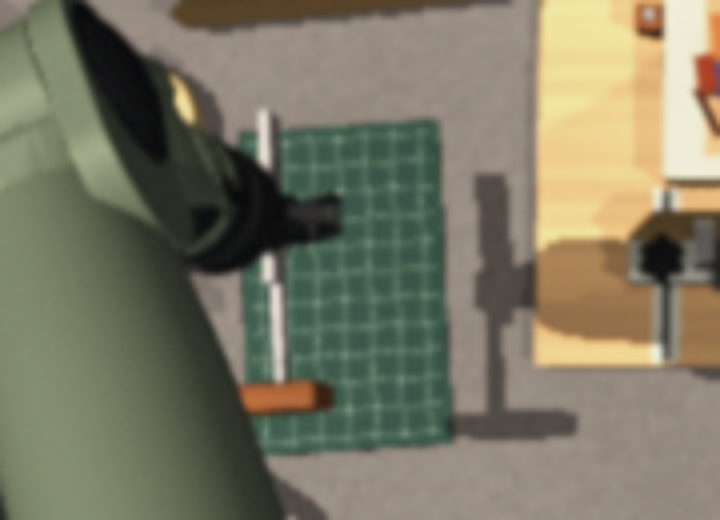

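The gauge hangs level in the gripper (blade at crop pixel (268,190), handle at (285,397)). It looks offset from the mat only because it is 0.19 m up. Lowering it onto the mat.

```bash
python3 -m pendant '{"dp":[[-0.002,0,0.03],[0,0,0.04],[0,0,0.04],[0,0,0.03],[0,0,0.02],[0,0,0.01],[0,0,0.004],[0,0,0.002],[0,0,0.001],[0,0,0]],"roll":[0,0,0,0,0,0,0,0,0,0]}' ; python3 s.py
```

```text
time_s: 8.52
position: [0.5152, 0.3332, 0.0118]
ee_rot: [0.0, -0.026, 1.0, 0.0]
wrist_force: [-0.2, 0.4, -1.9]
finger_gap: 0.0047
finger_force: 59.1
t 8.53 p [515.2 333.2  11.8] yawY 92.99 tilt [-0.05  0.02] F [-0.2  0.4 -1.9] M [ 0.03 -0.03  0.  ] gap 4.7 ff 59.1 q6 0.4
```

```bash
python3 -m pendant '{"dp":[[0,0,0.001],[0,0,0.001],[0,0,0.001],[0,0,0]],"roll":[0,0,0,0]}' ; python3 s.py
```

```text
time_s: 9.02
position: [0.5149, 0.3331, 0.0092]
ee_rot: [0.0, -0.026, 1.0, 0.0]
wrist_force: [-1.8, -0.4, 5.2]
finger_gap: 0.0047
finger_force: 60.3
t 9.03 p [514.9 333.1   9.2] yawY 93.0 tilt [-0.02  0.01] F [-1.8 -0.4  5.2] M [-0.22  0.41  0.03] gap 4.7 ff 60.3 q6 0.4
```

```bash
python3 -m pendant '{"dp":[[0,0,0],[0,0,0],[0,0,0],[0,0,-0.01],[0,0,-0.03],[0,0,-0.04],[0,0,-0.03],[0.035,0,0],[0.04,0,0],[0.03,0,0],[0,0,0],[0,0,0],[0,0,0],[0,0,0],[0,0,0],[0,0,0],[0,0,0],[0,0,0],[0,0,0],[0,0,0]],"roll":[0,0,0,0,0,0,0,0,0,0,-0.1745,-0.1745,-0.1745,-0.1745,-0.1745,-0.1745,-0.1745,-0.1745,-0.1745,0]}' 0.05 ; python3 s.py
python3 - <<'E'
from h import *
c=cam('top','top2.png');W=cloud(c);h=cv2.cvtColor(c['img'],cv2.COLOR_RGB2HSV)
c2=cam('scene','scene2.png')
i=cv2.imread('pics/top2.png')[200:310,150:270];j=cv2.imread('pics/scene2.png')[120:270,320:480]
cv2.imwrite('pics/c2.png',np.hstack([cv2.resize(i,(436,400)),cv2.resize(j,(360,400))]))
E
```

```text
time_s: 11.52
position: [0.4102, 0.3276, 0.1189]
ee_rot: [-0.0, 0.725, -0.689, 0.0]
wrist_force: [-0.4, 0.5, -0.1]
finger_gap: 0.0499
finger_force: 0.0
t 11.53 p [410.2 327.6 118.9] yawY -177.14 tilt [-0.02 -0.04] F [-0.4  0.5 -0.1] M [0.02 0.04 0.01] gap 49.9 ff 0.0 q6 -1.09
```

View pics/c2.png

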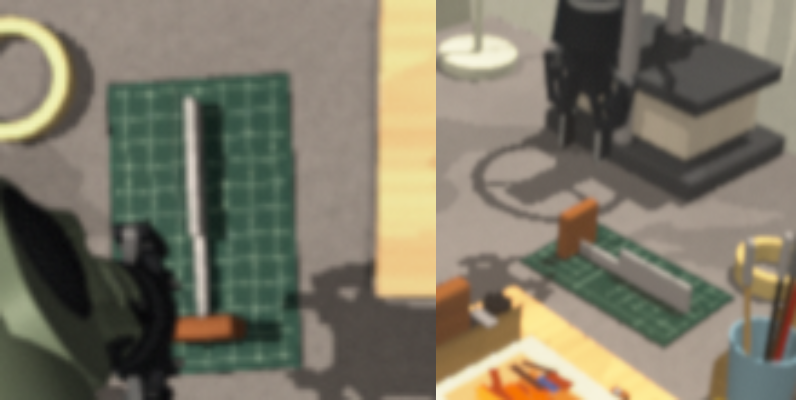

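The gauge stands upright, wholly on the mat (left half, blade at (195,160), handle at (208,328)), with the open gripper above the handle. Descending to grip it.

```bash
python3 -m pendant '{"dp":[[0,0,0.03],[0,0,0.03],[0,0,0.022],[0,0,0.012],[0,0,0],[0,0,0],[0,0,0]],"roll":[0,0,0,0,0,0,0]}' 0.05 20 ; python3 s.py;  python3 -m pendant '{"dp":[[0,0,0],[0,0,0],[0,0,0],[0,0,0]],"roll":[0,0,0,0]}' 0.0 60 ; python3 s.py
```

```text
time_s: 12.5
position: [0.4107, 0.3279, 0.0252]
ee_rot: [-0.001, 0.725, -0.689, 0.0]
wrist_force: [-0.0, 0.2, -0.0]
finger_gap: 0.0503
finger_force: 0.0
t 12.5 p [410.7 327.9  25.2] yawY -177.04 tilt [-0.04 -0.09] F [-0.   0.2 -0. ] M [ 0.01  0.02 -0.03] gap 50.3 ff 0.0 q6 -1.09
time_s: 13.0
position: [0.4104, 0.3277, 0.0248]
ee_rot: [-0.0, 0.725, -0.689, 0.0]
wrist_force: [-0.5, -0.5, 5.4]
finger_gap: 0.0173
finger_force: 59.7
t 13.0 p [410.4 327.7  24.8] yawY -177.03 tilt [-0.02 -0.05] F [-0.5 -0.5  5.4] M [-0.06  0.15 -0.03] gap 17.3 ff 59.7 q6 -1.09
```

```bash
python3 -m pendant '{"dp":[[0,0,-0.005],[0,0,-0.02],[0,0,-0.03],[0,0,-0.03],[0,0,-0.02],[0,0,0],[0,0,0],[0,0,0],[0,0,0],[0,0,0],[0,0,0],[0,0,0],[0,0,0],[0,0,0],[-0.04,-0.0155,0],[-0.045,0,0],[-0.04,0,0],[-0.022,0,0],[0,0,0],[0,0,0]],"roll":[0,0,0,0,0,0.182,0.182,0.182,0.182,0.182,0.182,0.182,0.182,0.182,0,0,0,0,0,0]}' ; python3 s.py
```

```text
time_s: 15.5
position: [0.5553, 0.3095, 0.1285]
ee_rot: [-0.001, 0.008, 1.0, -0.0]
wrist_force: [-0.3, 0.3, -2.4]
finger_gap: 0.0174
finger_force: 59.0
t 15.5 p [555.3 309.5 128.5] yawY 89.14 tilt [ 0.14 -0.03] F [-0.3  0.3 -2.4] M [0.2  0.05 0.04] gap 17.4 ff 59.0 q6 0.41
```

```bash
python3 -m pendant '{"dp":[[0,0,0.03],[0,0,0.03],[0,0,0.015],[0,0,0],[0,0,0]],"roll":[0,0,0,0,0]}' ; python3 s.py
python3 - <<'E'
from h import *
c=cam('top','top3.png');W=cloud(c)
c2=cam('scene','scene3.png')
i=cv2.imread('pics/top3.png')[200:290,190:350];j=cv2.imread('pics/scene3.png')[180:330,260:460]
cv2.imwrite('pics/c3.png',np.vstack([cv2.resize(i,(533,300),interpolation=2),cv2.resize(j,(533,300)[:2])[:, :]]))
for u in (240,246,252,258): print(u,[(v,round(W[v,u,0]*1000),round(W[v,u,1]*1000),round(W[v,u,2]*1000)) for v in range(224,248,2)])
E
```

```text
time_s: 16.12
position: [0.5574, 0.3102, 0.0555]
ee_rot: [0.001, 0.008, 1.0, 0.0]
wrist_force: [-0.4, 0.1, -2.0]
finger_gap: 0.0174
finger_force: 59.1
t 16.12 p [557.4 310.2  55.5] yawY 89.14 tilt [-0.09  0.04] F [-0.4  0.1 -2. ] M [ 0.21 -0.04  0.05] gap 17.4 ff 59.1 q6 0.41
240 [(224, 605, 231, -3), (226, 599, 231, -2), (228, 593, 230, 2), (230, 586, 230, 4), (232, 580, 230, 3), (234, 576, 231, -5), (236, 560, 220, 62), (238, 555, 221, 57), (240, 556, 229, 6), (242, 551, 229, 5), (244, 545, 230, 2), (246, 539, 230, 0)]
246 [(224, 604, 212, 2), (226, 598, 212, 2), (228, 592, 212, 5), (230, 587, 213, -4), (232, 581, 213, -5), (234, 574, 212, 3), (236, 560, 203, 63), (238, 554, 203, 64), (240, 557, 212, 1), (242, 551, 213, -5), (244, 545, 212, 1), (246, 539, 213, -3)]
252 [(224, 605, 195, -5), (226, 598, 195, 1), (228, 592, 195, 0), (230, 585, 194, 5), (232, 581, 195, -3), (234, 574, 195, 0), (236, 559, 186, 64), (238, 554, 186, 62), (240, 557, 195, -3), (242, 551, 195, -1), (244, 544, 194, 4), (246, 538, 194, 4)]
258 [(224, 601, 175, 17), (226, 595, 175, 17), (228, 589, 175, 17), (230, 584, 175, 14), (232, 577, 174, 22), (234, 572, 175, 17), (236, 559, 169, 65), (238, 553, 168, 67), (240, 554, 175, 14), (242, 548, 174, 21), (244, 542, 175, 18), (246, 537, 175, 15)]
```

View pics/c3.png

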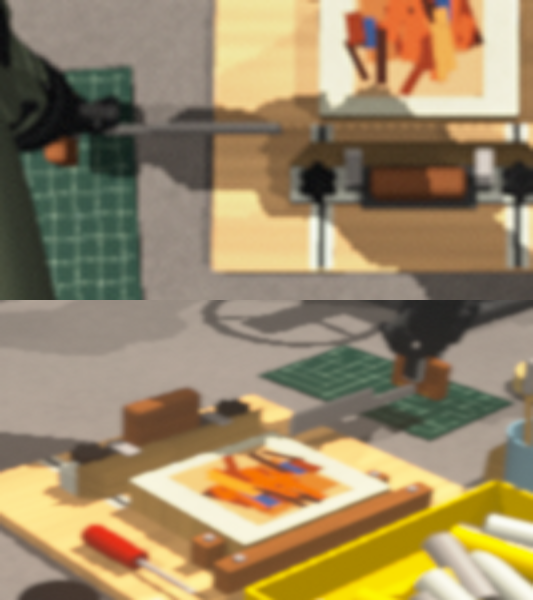

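The blade (top crop, (200,128)) lines up with the open gap at row ~128, between the painting edge and the rail. I'll lower it and slide it in.

```bash
python3 -m pendant '{"dp":[[0.002,0,0.006],[0,0,0.006],[0,0,0],[0,-0.01,0],[0,-0.012,0],[0,-0.012,0],[0,-0.012,0],[0,-0.01,0],[0,-0.004,0],[0,0,0]],"roll":[0,0,0,0,0,0,0,0,0,0]}' ; python3 s.py
```

```text
time_s: 17.48
position: [0.554, 0.2496, 0.0424]
ee_rot: [0.0, 0.008, 1.0, 0.0]
wrist_force: [0.0, 0.5, -2.0]
finger_gap: 0.0171
finger_force: 59.0
t 17.48 p [554.  249.6  42.4] yawY 89.1 tilt [-0.    0.01] F [ 0.   0.5 -2. ] M [0.25 0.01 0.03] gap 17.1 ff 59.0 q6 0.32
```

```bash
python3 -m pendant '{"dp":[[0,-0.01,0],[0,-0.012,0],[0,-0.014,0],[0,-0.014,0],[0,-0.014,0],[0,-0.014,0],[0,-0.01,0],[0,-0.005,0],[0,0,0]],"roll":[0,0,0,0,0,0,0,0,0]}' ; python3 s.py
python3 - <<'E'
from h import *
c=cam('top','top4.png');W=cloud(c)
c2=cam('scene','scene4.png')
i=cv2.imread('pics/top4.png')[200:290,190:350];j=cv2.imread('pics/scene4.png')[180:330,260:460]
cv2.imwrite('pics/c4.png',np.vstack([cv2.resize(i,(533,300),interpolation=2),cv2.resize(j,(533,400))[:300]]))
for u in (300,312,324): print(u,[(v,round(W[v,u,0]*1000),round(W[v,u,1]*1000),round(W[v,u,2]*1000)) for v in range(232,246,1)])
E
```

```text
time_s: 18.6
position: [0.5525, 0.1566, 0.0423]
ee_rot: [-0.0, 0.008, 1.0, 0.0]
wrist_force: [-0.5, 0.5, -1.7]
finger_gap: 0.0173
finger_force: 59.1
t 18.6 p [552.5 156.6  42.3] yawY 89.1 tilt [0.   0.01] F [-0.5  0.5 -1.7] M [0.2  0.   0.01] gap 17.3 ff 59.1 q6 0.16
300 [(232, 570, 50, 56), (233, 565, 50, 66), (234, 564, 51, 53), (235, 565, 52, 30), (236, 563, 52, 21), (237, 562, 53, 10), (238, 554, 51, 45), (239, 550, 51, 51), (240, 550, 52, 34), (241, 548, 52, 22), (242, 540, 50, 63), (243, 537, 50, 64), (244, 534, 50, 64), (245, 531, 50, 66)]
312 [(232, 568, 16, 61), (233, 566, 16, 56), (234, 564, 16, 54), (235, 564, 17, 32), (236, 564, 17, 11), (237, 560, 17, 16), (238, 552, 17, 55), (239, 550, 17, 47), (240, 548, 17, 42), (241, 548, 17, 17), (242, 539, 16, 68), (243, 537, 17, 59), (244, 534, 17, 64), (245, 532, 17, 59)]
324 [(232, 568, -18, 61), (233, 566, -18, 55), (234, 563, -18, 54), (235, 563, -18, 34), (236, 562, -18, 18), (237, 560, -18, 13), (238, 552, -17, 49), (239, 549, -17, 54), (240, 548, -17, 35), (241, 548, -17, 18), (242, 539, -17, 65), (243, 537, -17, 58), (244, 534, -17, 60), (245, 530, -17, 68)]
```

View pics/c4.png

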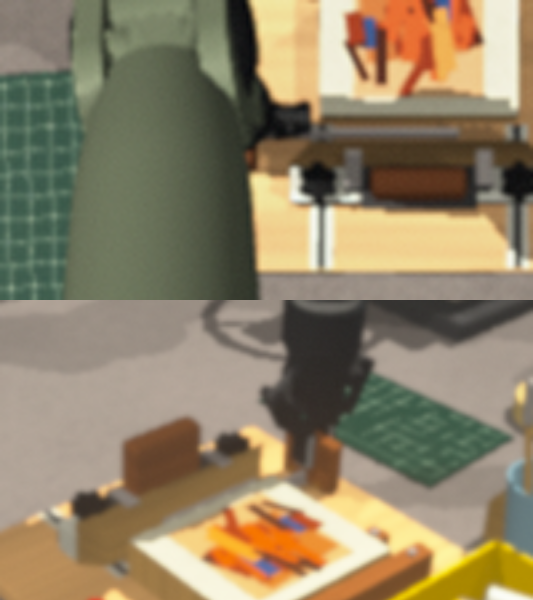

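The blade is fully in the gap (top crop, (385,132)), clear on both sides, about 10 mm from the painting and 7 mm from the rail. Moving it a bit nearer the painting, setting it on the board and releasing.

```bash
python3 -m pendant '{"dp":[[-0.003,0,0],[-0.003,0,0.001],[0,0,0.001],[0,0,0.0005],[0,0,0]],"roll":[0,0,0,0,0]}' ; python3 s.py
```

```text
time_s: 19.32
position: [0.5586, 0.1567, 0.0399]
ee_rot: [0.0, 0.008, 1.0, -0.0]
wrist_force: [0.4, 0.8, -0.4]
finger_gap: 0.0172
finger_force: 59.2
t 19.32 p [558.6 156.7  39.9] yawY 89.13 tilt [-0.02 -0.  ] F [ 0.4  0.8 -0.4] M [ 0.1  -0.05  0.06] gap 17.2 ff 59.2 q6 0.16
```

```bash
python3 -m pendant '{"dp":[[0,0,0],[0,0,0],[0,0,-0.01],[0,0,-0.03],[0,0,-0.035],[0,0,-0.035],[0.03,-0.04,0],[0.036,-0.05,0],[0.036,-0.0436,0],[0,-0.015,0],[0,0,0]],"roll":[0,0,0,0,0,0,0,0,0,0,0]}' 0.045 ; python3 s.py; python3 -m pendant '{"dp":[[0,0,0],[0,0,0.02],[0,0,0.03],[0,0,0.015],[0,0,0]],"roll":[0,0,0,0,0]}' 0 20 ; python3 s.py
python3 - <<'E'
from h import *
c=cam('top','top5.png');W=cloud(c)
c2=cam('scene','scene5.png')
i=cv2.imread('pics/top5.png')[200:290,190:350];j=cv2.imread('pics/scene5.png')[180:330,260:460]
cv2.imwrite('pics/c5.png',np.vstack([cv2.resize(i,(533,300),interpolation=2),cv2.resize(j,(533,400))[:300]]))
for u in (300,324): print(u,[(v,round(W[v,u,0]*1000),round(W[v,u,1]*1000),round(W[v,u,2]*1000)) for v in range(233,244,1)])
E
```

```text
time_s: 20.7
position: [0.4555, 0.0089, 0.1508]
ee_rot: [0.001, 0.009, 1.0, -0.0]
wrist_force: [0.3, -0.5, 0.7]
finger_gap: 0.0449
finger_force: 0.0
t 20.7 p [455.5   8.9 150.8] yawY 89.01 tilt [-0.15 -0.  ] F [ 0.3 -0.5  0.7] M [ 0.01  0.   -0.03] gap 44.9 ff 0.0 q6 -0.13
time_s: 21.32
position: [0.4538, 0.0108, 0.0837]
ee_rot: [-0.001, 0.007, 1.0, 0.0]
wrist_force: [-0.3, -1.5, 0.4]
finger_gap: -0.0001
finger_force: 0.0
t 21.32 p [453.8  10.8  83.7] yawY 89.23 tilt [0.14 0.03] F [-0.3 -1.5  0.4] M [ 0.01 -0.01 -0.01] gap -0.1 ff 0.0 q6 -0.13
300 [(233, 500, 30, 520), (234, 498, 30, 525), (235, 495, 29, 532), (236, 493, 29, 530), (237, 490, 29, 537), (238, 488, 29, 535), (239, 486, 29, 540), (240, 484, 29, 538), (241, 482, 29, 542), (242, 480, 29, 544), (243, 478, 29, 546)]
324 [(233, 565, -18, 60), (234, 563, -18, 54), (235, 564, -18, 28), (236, 493, -16, 523), (237, 491, -16, 524), (238, 488, -16, 533), (239, 486, -16, 534), (240, 484, -16, 537), (241, 482, -16, 535), (242, 480, -16, 539), (243, 478, -16, 540)]
```

View pics/c5.png

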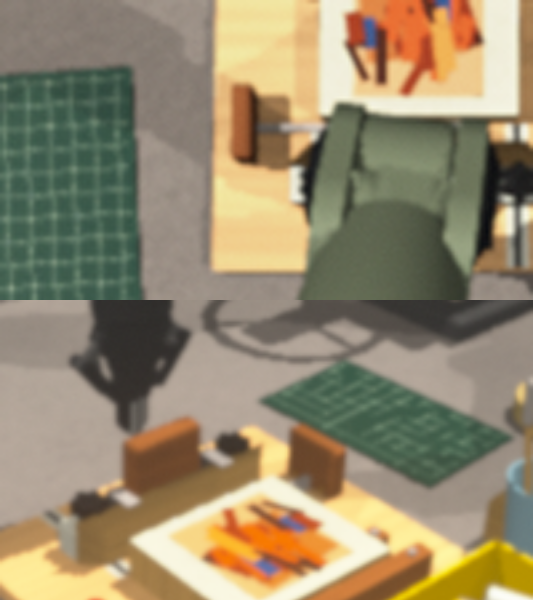

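The gauge stands upright in the gap (handle at (243,122)), and the shut fingers are behind the fence handle. Now pushing the fence.

```bash
python3 -m pendant '{"dp":[[-0.01,0,0],[-0.008,0,0],[-0.003,0,0],[-0.002,0,0],[-0.002,0,0],[-0.002,0,0],[-0.002,0,0]],"roll":[0,0,0,0,0,0,0]}' ; python3 s.py;python3 -m pendant '{"dp":[[-0.002,0,0],[-0.002,0,0]],"roll":[0,0]}' ; python3 s.py
```

```text
time_s: 22.3
position: [0.4801, 0.0093, 0.0842]
ee_rot: [-0.003, 0.008, 1.0, -0.0]
wrist_force: [-7.4, -1.8, 4.7]
finger_gap: -0.0
finger_force: 3.7
t 22.3 p [480.1   9.3  84.2] yawY 89.12 tilt [ 0.32 -0.01] F [-7.4 -1.8  4.7] M [-0.05  1.44  0.03] gap -0.0 ff 3.7 q6 -0.12
time_s: 22.55
position: [0.4841, 0.0093, 0.0843]
ee_rot: [-0.003, 0.008, 1.0, -0.0]
wrist_force: [-7.2, -0.3, 5.8]
finger_gap: -0.0004
finger_force: 3.7
t 22.55 p [484.1   9.3  84.3] yawY 89.12 tilt [ 0.33 -0.01] F [-7.2 -0.3  5.8] M [-0.07  1.34  0.02] gap -0.4 ff 3.7 q6 -0.12
```

```bash
python3 -m pendant '{"dp":[[-0.002,0,0],[-0.002,0,0],[-0.0015,0,0]],"roll":[0,0,0]}' | sed -n 2,4p; for i in 1; do python3 -m pendant '{"dp":[[-0.001,0,0],[-0.0005,0,0]],"roll":[0,0]}' | sed -n 2,4p; done; python3 s.py
```

```text
position: [0.4896, 0.0092, 0.0843]
ee_rot: [-0.003, 0.008, 1.0, -0.0]
wrist_force: [-7.3, -0.2, 5.2]
position: [0.4911, 0.0092, 0.0842]
ee_rot: [-0.003, 0.008, 1.0, -0.0]
wrist_force: [-7.6, -1.5, 5.4]
t 23.18 p [491.1   9.2  84.2] yawY 89.12 tilt [ 0.32 -0.01] F [-7.6 -1.5  5.4] M [-0.07  1.38  0.02] gap -0.3 ff 3.6 q6 -0.12
```

```bash
python3 -m pendant '{"dp":[[-0.001,0,0]],"roll":[0]}' | sed -n '2p;4p';  python3 -m pendant '{"dp":[[-0.0005,0,0]],"roll":[0]}' | sed -n '2p;4p'; python3 -m pendant '{"dp":[[-0.0005,0,0]],"roll":[0]}' | sed -n '2p;4p'
```

```text
position: [0.492, 0.0092, 0.0842]
wrist_force: [-7.2, 0.1, 5.0]
position: [0.4924, 0.0092, 0.0842]
wrist_force: [-8.9, -0.5, 7.3]
position: [0.4925, 0.0092, 0.0842]
wrist_force: [-8.7, -0.3, 7.1]
```

```bash
python3 -m pendant '{"dp":[[-0.0005,0,0]],"roll":[0]}' | sed -n '2p;4p';  python3 -m pendant '{"dp":[[-0.0005,0,0]],"roll":[0]}' | sed -n '2p;4p'; python3 -m pendant '{"dp":[[0,0,0]],"roll":[0]}' | sed -n '2p;4p'
```

```text
position: [0.4931, 0.0092, 0.0842]
wrist_force: [-7.8, -0.9, 6.6]
position: [0.4936, 0.0091, 0.0842]
wrist_force: [-9.3, -1.1, 5.3]
position: [0.4937, 0.0091, 0.0842]
wrist_force: [-7.8, -0.2, 5.4]
```

```bash
python3 -m pendant '{"dp":[[-0.0005,0,0],[-0.0005,0,0]],"roll":[0,0]}' | sed -n '2p;4p';  python3 -m pendant '{"dp":[[-0.0005,0,0]],"roll":[0]}' | sed -n '2p;4p'; python3 -m pendant '{"dp":[[-0.0005,0,0]],"roll":[0]}' | sed -n '2p;4p'
```

```text
position: [0.4946, 0.0091, 0.0843]
wrist_force: [-8.4, -0.4, 6.6]
position: [0.4951, 0.0091, 0.0842]
wrist_force: [-8.5, 0.2, 5.6]
position: [0.4955, 0.0091, 0.0842]
wrist_force: [-9.3, -0.0, 7.6]
```

```bash
python3 -m pendant '{"dp":[[-0.0005,0,0]],"roll":[0]}' | sed -n '2p;4p';  python3 -m pendant '{"dp":[[-0.0005,0,0]],"roll":[0]}' | sed -n '2p;4p'; python3 -m pendant '{"dp":[[-0.0005,0,0]],"roll":[0]}' | sed -n '2p;4p'
```

```text
position: [0.4955, 0.0091, 0.0842]
wrist_force: [-10.5, 0.4, 9.3]
position: [0.4955, 0.0091, 0.0841]
wrist_force: [-11.4, -0.8, 8.7]
position: [0.4955, 0.0091, 0.0841]
wrist_force: [-13.3, -1.1, 8.9]
```

Contact: the fence has stopped at 0.4955 while the force climbs from about 8.5 N to 13 N, so the blade is lightly pinched. Backing off and going to the gauge's handle.

```bash
python3 -m pendant '{"dp":[[0.004,0,0],[0.013,0,0],[0.015,0,-0.01],[0,0,-0.03],[0,0,-0.026],[-0.02,0.04,0],[-0.03,0.05,0],[-0.03,0.04,0],[-0.014,0.0189,0],[0,0,0],[0,0,0]],"roll":[0,0,0,0,0,0,0,0,0,0,0]}' 0.045 ; python3 s.py
python3 - <<'E'
from h import *
c=cam('top');W=cloud(c)
c2=cam('scene','scene6.png')
i=cv2.imread('pics/scene6.png')[180:330,260:460];cv2.imwrite('pics/c6.png',cv2.resize(i,(733,550),interpolation=2))
for u in (300,324): print(u,[(v,round(W[v,u,0]*1000),round(W[v,u,1]*1000),round(W[v,u,2]*1000)) for v in range(232,244,1)])
E
```

```text
time_s: 26.18
position: [0.564, 0.1563, 0.1506]
ee_rot: [-0.0, 0.008, 1.0, -0.0]
wrist_force: [0.1, -0.9, 0.0]
finger_gap: 0.0449
finger_force: 0.0
t 26.18 p [564.  156.3 150.6] yawY 89.11 tilt [ 0.05 -0.02] F [ 0.1 -0.9  0. ] M [ 0.03  0.04 -0.03] gap 44.9 ff 0.0 q6 0.16
300 [(232, 570, 51, 52), (233, 567, 50, 58), (234, 565, 51, 50), (235, 562, 51, 51), (236, 557, 50, 66), (237, 554, 50, 63), (238, 551, 50, 67), (239, 549, 50, 61), (240, 546, 50, 62), (241, 543, 50, 67), (242, 540, 50, 61), (243, 538, 51, 56)]
324 [(232, 568, -18, 58), (233, 565, -18, 62), (234, 563, -18, 55), (235, 560, -18, 52), (236, 557, -18, 59), (237, 553, -17, 66), (238, 551, -17, 58), (239, 547, -17, 65), (240, 545, -17, 61), (241, 542, -17, 64), (242, 540, -17, 59), (243, 537, -17, 53)]
```

View pics/c6.png

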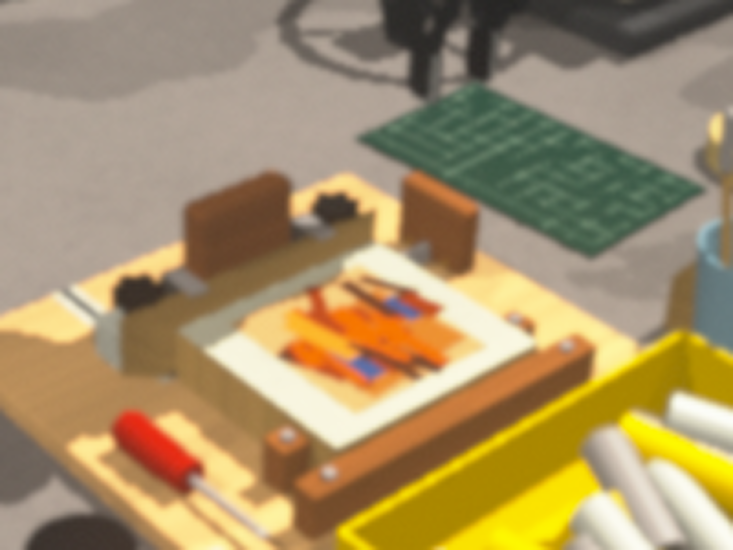

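The rail is up against the blade next to the painting, the gauge still stands in the gap (handle at (440,220)), and the gripper is above it. Descend and grip.

```bash
python3 -m pendant '{"dp":[[0,0,0.03],[0,0,0.035],[0,0,0.03],[0,0,0.014],[0,0,0],[0,0,0]],"roll":[0,0,0,0,0,0]}' 0.045 20; python3 s.py; python3 -m pendant '{"dp":[[0,0,0],[0,0,0],[0,0,0],[0,0,0]],"roll":[0,0,0,0]}' 0 40; python3 s.py
```

```text
time_s: 27.02
position: [0.5659, 0.1568, 0.043]
ee_rot: [0.001, 0.008, 1.0, 0.0]
wrist_force: [-0.3, 0.2, 0.2]
finger_gap: 0.0446
finger_force: 0.0
t 27.02 p [565.9 156.8  43. ] yawY 89.1 tilt [-0.11  0.02] F [-0.3  0.2  0.2] M [-0.01 -0.04  0.  ] gap 44.6 ff 0.0 q6 0.16
time_s: 27.52
position: [0.5658, 0.1568, 0.0429]
ee_rot: [0.001, 0.008, 1.0, -0.0]
wrist_force: [-1.5, -1.2, 6.3]
finger_gap: 0.0173
finger_force: 40.7
t 27.52 p [565.8 156.8  42.9] yawY 89.12 tilt [-0.11 -0.02] F [-1.5 -1.2  6.3] M [-0.26  0.22  0.04] gap 17.3 ff 40.7 q6 0.16
```

```bash
python3 -m pendant '{"dp":[[0,0,-0.0007],[0,0.001,0],[0,0.003,0],[0,0.004,0]],"roll":[0,0,0,0]}'; python3 s.py; python3 -m pendant '{"dp":[[0,0.005,0],[0,0.006,0],[0,0.006,0]],"roll":[0,0,0]}'|grep -E "pos|wrist"
```

```text
time_s: 28.02
position: [0.5658, 0.1644, 0.043]
ee_rot: [0.001, 0.008, 1.0, -0.001]
wrist_force: [2.0, -5.1, 4.9]
finger_gap: 0.0173
finger_force: 40.5
t 28.02 p [565.8 164.4  43. ] yawY 89.09 tilt [-0.08 -0.08] F [ 2.  -5.1  4.9] M [-1.03 -0.24  0.09] gap 17.3 ff 40.5 q6 0.17
position: [0.5661, 0.1814, 0.043]
wrist_force: [1.7, -5.6, 5.5]
```

Drag is about 5 N, within the light-pinch range. Drawing it straight out.

```bash
python3 -m pendant '{"dp":[[0,0.007,0],[0,0.008,0],[0,0.008,0],[0,0.008,0],[0,0.008,0],[0,0.008,0]],"roll":[0,0,0,0,0,0]}'|grep -E "pos|wrist|gap"; python3 -m pendant '{"dp":[[0,0.008,0],[0,0.008,0],[0,0.008,0],[0,0.008,0],[0,0.006,0],[0,0.006,0]],"roll":[0,0,0,0,0,0]}'|grep -E "pos|wrist|gap";python3 -m pendant '{"dp":[[0,0.008,0],[0,0.01,0],[0,0.012,0],[0,0.012,0],[0,0,0]],"roll":[0,0,0,0,0]}'; python3 s.py
```

```text
position: [0.5667, 0.2272, 0.0426]
wrist_force: [2.7, -8.1, 3.6]
finger_gap: 0.0177
position: [0.5668, 0.2711, 0.0422]
wrist_force: [1.2, -6.3, 2.5]
finger_gap: 0.0172
time_s: 30.52
position: [0.5669, 0.3173, 0.0426]
ee_rot: [-0.0, 0.007, 1.0, 0.002]
wrist_force: [-1.3, 3.4, 4.4]
finger_gap: 0.0174
finger_force: 40.5
t 30.52 p [566.9 317.3  42.6] yawY 89.22 tilt [0.03 0.17] F [-1.3  3.4  4.4] M [ 0.03  0.33 -0.14] gap 17.4 ff 40.5 q6 0.41
```

```bash
python3 -m pendant '{"dp":[[0,0,-0.005],[0,0,-0.025],[0,0,-0.035],[0,0,-0.025],[0.03,0.008,0],[0.045,0,0],[0.045,0,0],[0.037,0,0],[0,0,0],[0,0,0],[0,0,0],[0,0,0],[0,0,0],[0,0,0],[0,0,0],[0,0,0],[0,0,0],[0,0,0],[0,0,0]],"roll":[0,0,0,0,0,0,0,0,0,-0.182,-0.182,-0.182,-0.182,-0.182,-0.182,-0.182,-0.182,-0.182,0]}' - 50; python3 s.py
```

```text
time_s: 32.9
position: [0.4109, 0.3251, 0.1322]
ee_rot: [0.0, 0.724, -0.69, -0.0]
wrist_force: [-0.8, -0.3, -2.2]
finger_gap: 0.0174
finger_force: 50.2
t 32.9 p [410.9 325.1 132.2] yawY -177.19 tilt [-0.02  0.03] F [-0.8 -0.3 -2.2] M [ 0.01  0.22 -0.04] gap 17.4 ff 50.2 q6 -1.09
```

```bash
python3 -m pendant '{"dp":[[0,-0.002,0.03],[0,0,0.035],[0,0,0.025],[0,0,0.01],[0,0,0.002],[0,0,0]],"roll":[0,0,0,0,0,0]}'|grep -E "pos|wrist"; python3 -m pendant '{"dp":[[0,0,0.001],[0,0,0.001]],"roll":[0,0]}'|grep -E "pos|wrist"
python3 - <<'E'
from h import *
c=cam('top','top7.png');c2=cam('scene','scene7.png')
i=cv2.imread('pics/top7.png')[200:310,150:270];j=cv2.imread('pics/scene7.png')[120:270,320:480]
cv2.imwrite('pics/c7.png',np.hstack([cv2.resize(i,(436,400)),cv2.resize(j,(360,400))]))
E
```

```text
position: [0.4132, 0.3258, 0.0312]
wrist_force: [1.0, 0.4, -2.4]
position: [0.413, 0.3257, 0.0291]
wrist_force: [-0.5, 0.3, -1.9]
```

View pics/c7.png

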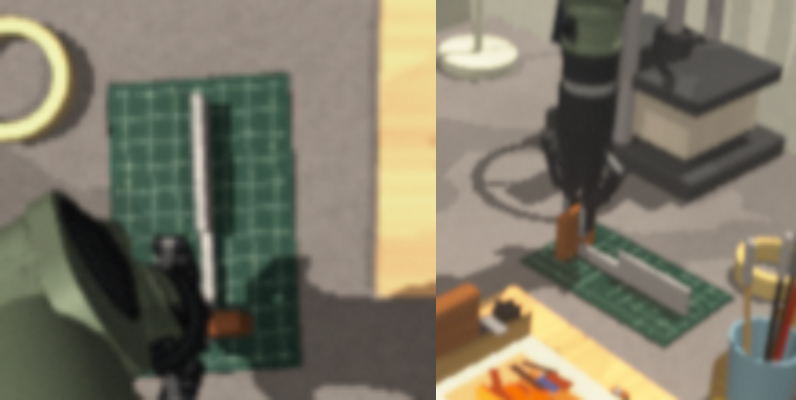

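The gauge is just above the mat and wholly within it (blade at (203,165) in the left half). Setting it down.

```bash
python3 -m pendant '{"dp":[[0,0,0.0007],[0,0,0]],"roll":[0,0]}'|grep -E "pos|wrist"; python3 -m pendant '{"dp":[[0,0,0.0007],[0,0,0]],"roll":[0,0]}'|grep -E "pos|wrist";python3 -m pendant '{"dp":[[0,0,0.0007],[0,0,0]],"roll":[0,0]}'|grep -E "pos|wrist"
```

```text
position: [0.4126, 0.3255, 0.028]
wrist_force: [-1.6, -0.1, 1.4]
position: [0.4126, 0.3254, 0.028]
wrist_force: [-2.3, -1.7, 7.4]
position: [0.4126, 0.3254, 0.028]
wrist_force: [-4.4, -2.9, 15.2]
```

```bash
python3 -m pendant '{"dp":[[0,0,-0.0012],[0,0,0]],"roll":[0,0]}'|grep -E "pos|wrist"; python3 -m pendant '{"dp":[[0,0,0],[0,0,0],[0,0,0],[0,0,-0.01],[0,0,-0.03],[0,0,-0.04],[0,0,-0.04],[0,0,-0.03],[0,0,0],[0,0.0,0]],"roll":[0,0,0,0,0,0,0,0,0,0]}' 0.045; python3 s.py
python3 - <<'E'
from h import *
c=cam('top','top8.png');c2=cam('scene','scene8.png');W=cloud(c)
i=cv2.imread('pics/top8.png')[150:310,150:390];j=cv2.imread('pics/scene8.png')[120:400,160:480]
cv2.imwrite('pics/c8.png',np.hstack([cv2.resize(i,(435,290)),cv2.resize(j,(331,290))]))
for u in (300,324): print(u,[(v,round(W[v,u,0]*1000),round(W[v,u,2]*1000)) for v in range(232,239,1)])
E
```

```text
position: [0.4127, 0.3255, 0.028]
wrist_force: [-1.5, -1.5, 5.7]
time_s: 36.25
position: [0.4121, 0.3251, 0.1773]
ee_rot: [0.0, 0.725, -0.689, -0.0]
wrist_force: [-0.4, -0.3, 0.1]
finger_gap: 0.0449
finger_force: 0.0
t 36.25 p [412.1 325.1 177.3] yawY -177.02 tilt [0.01 0.02] F [-0.4 -0.3  0.1] M [-0.    0.06  0.02] gap 44.9 ff 0.0 q6 -1.1
300 [(232, 569, 60), (233, 567, 53), (234, 564, 54), (235, 565, 32), (236, 557, 65), (237, 555, 59), (238, 552, 58)]
324 [(232, 569, 53), (233, 566, 54), (234, 564, 50), (235, 563, 34), (236, 557, 56), (237, 553, 63), (238, 550, 63)]
```

View pics/c8.png

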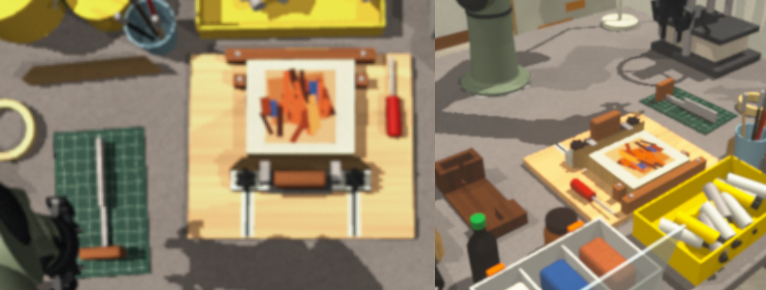

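The gauge stands on its edge on the mat (blade at (100,180)), the gap is narrow and parallel, about one blade thick (crop row ~158), the bystanders haven't moved and the gripper is clear. Handing the job in.

```bash
python3 -c "
from rig import manip
print(manip.close_job())"
```

```text
the job is handed in; nothing more can be done
None
```

The gap is set to the blade's thickness: the blade was lightly pinched, then drawn straight out with 5–8 N of drag. The gauge stands on its edge on the mat, and the job was handed in at about 36 s.

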